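Load the sample rack under the splash guard

TASK

Slide the tube rack that stands on the open bench into the empty lane of the loading dock, under the clear splash guard, grip block outward, until its nose is fully home against the lane's stop. Leave it standing flat in the lane, and do not tip it or disturb the two racks already loaded or the bottle, jar, beaker and dish standing about.

Things in the scene. Friction and masses are not known exactly. Their poses are not given: they have to be found in the camera images.
- rack: The grey plastic rack to load, the only one out on the bench: 130 long (x), 30 wide (y), 55 high, 0.14 to 0.28 kg. Origin: centre of the underside; +x is the nose, to go in first. The rear 40 mm (x -65 to -25) is a solid weighted grip block, full width and height; ahead of it four capped tubes, 18 wide, tops 92 up, at x -9, 11, 31, 50. Centre of mass: x about -34.
- rack_grip (a point): Centre of the grip block, 45 mm behind the rack's origin and 42 mm above its underside; axes as the rack's. Pinch across y, 30 mm wide.
- rack_nose (a point): Middle of the lower edge of the rack's nose, 65 mm ahead of its origin.
- lane_free: The empty one of three equal aluminium lanes side by side (94 mm apart) in the dock; which of the three is empty varies. A fixed channel 180 long (x), 58 wide over all, floor 5 thick, guide walls 8 wide, 18 high above the bench, 42 clear between them; open at -x. Origin: centre of its underside; +x points inward to the stop.
- lane_stop (a point): Middle of the stop's inner face at floor level: x 82 mm, height 5 mm in the lane's frame. The stop is 30 high. A rack that is home has its nose here, its origin at x 17 and its rear end at x -48 mm of the lane.
- lane_mouth (a point): Middle of the lane's open end at floor level, 90 mm before its origin.
- guard: Splash guard over the lanes: a fixed clear plate 330 wide (y), 5 thick, underside 150 above the bench, on two white side plates (y +-160, x 2 to 92). Origin: on the bench, at the middle lane's origin, axes as the lanes'. The plate reaches from x -34 (front edge, robot side) to x 96 mm.
- rack_a: Another such rack, already loaded in one of the two other lanes; leave alone. Origin as the rack's.
- rack_b: Another such rack, already loaded in the remaining lane; leave alone. Origin as the rack's.
- reagent: Dark brown bottle, 72 in diameter, 170 high, standing on the bench; leave alone. Origin: centre of its underside.
- dish: Pale, lidded flat dish, 62 in diameter, 14 high, on the bench between rack and dock; leave alone. Origin: centre of its underside.
- jar: White jar, 56 in diameter, 70 high, on the bench beyond the rack; leave alone. Origin: centre of its underside.
- beaker: Glass beaker, 70 in diameter, 90 high; leave alone. Origin: centre of its underside.
There are look-alikes about, which are no part of the job. What is shaped like the lane_free but pink or purple is not meant.

How it is judged (in metres and radians):
At the end, for the whole second after the job is handed in: The rack stands flat (within 3.4 degrees, underside on the lane floor, its nose less than 5 mm above it) in the empty lane, both its nose and its grip block within 12 mm of the lane's middle, grip block outward, nose within 10 mm of the stop, released and at rest (x of rack_nose in the frame of lane_free between 0.072 and 0.087 m and y of rack_nose in the frame of lane_free between -0.012 and 0.012 m and y of rack_grip in the frame of lane_free between -0.012 and 0.012 m and x of rack_grip in the frame of lane_free below 0 m and z of rack_nose in the frame of lane_free below 0.01 m and angle between rack's own z axis and vertical below 0.06 rad and linear speed of rack below 0.02 m/s); the robot touches nothing.
It fails at once if the rack is tipped more than 35 degrees (angle between rack's own z axis and vertical above 0.61 rad).
It fails at once if a rack already loaded is shifted more than 15 mm (distance of any of rack_a, rack_b from where it was at the start of the episode above 0.015 m).
It fails at once if a bottle, jar, beaker or dish is shifted more than 30 mm (distance of any of reagent, dish, jar, beaker from where it was at the start of the episode above 0.03 m).
It also fails if it takes over 51 s, if anything falls off the work surface, if the arm or the gripper's body presses on something with over 40 N, if the wrist force passes 120 N, or if a joint passes its speed limit or range.

ROBOT

A 7-joint arm with a two-finger parallel gripper is mounted at the origin on the work surface. World frame = base frame: x ahead of the robot, y to its left, z up, the work surface at z = 0. Lengths are in mm, angles in rad, forces in N, time in s.
With the tool pointing down it reaches from about 350 to 900 mm from the base axis. Payload 8.1 kg.
Tool frame: the origin (TCP) lies on the centre line of the jaws, within the pads' length; the fingertips stand 19 mm ahead of it and the grasp point (between the pads) is the TCP (robot.tip_extent is the distance from the TCP to the fingertips, in mm); z points along the fingers, y is the direction in which the jaws open and shut (so a half turn about z gives the same grasp; the last joint's range is limited). The gripper opens to 85 mm and grips with 20 to 120 N. Pads are 22 mm wide; open, the fingers measure 114 mm over their backs; the gripper's body (76 mm by 85 mm) begins 54 mm behind the grasp point. The pads swing forward as they close: fully open they stand 13 mm farther back than shut.
Start: joints at [1.159, 0.434, 0.025, 1.573, -0.012, 1.134, -0.075], TCP at [189.924, -595.457, 250.323] pointing down, gripper open.
Joint ranges: [-2.62, 2.62], [-0.44, 2.09], [-1.27, 1.32], [0.08, 2.57], [-1.32, 4.46], [0.12, 2], [-2.74, 2.74]. Speed limits (rad/s): [2.22, 2.22, 3.01, 3.01, 3.14, 3.14, 3.14].

INTERFACE

Orientations are given as a unit quaternion [x, y, z, w].
In Python, from station import sensors, eyes, robot gives the robot as it stands.
- The arm moves only by the tool jog_arm, never from a script. Its argument "targets" is a list of rows, each an object of numbers: "dx", "dy", "dz": the shift along the tool's x, y, z in mm; "twist": the turn about the tool's z in rad. A call has 1 to 20 rows; each row shifts and turns the pose as measured when the row begins, along the tool's axes as they then stand; what a row does not reach is not made up. A row lasts 1/10 s, in which the tool goes at most 50 mm and 8.59 degrees, less where a joint would pass 70% of its speed; a pose out of reach is approached as far as the arm can. A call with a gripper value outside its range is refused whole. "hand" is the finger opening in mm, from 0 to 85.4, set as the call begins (left out, the last holds). The fingers move at their own pace and stop on an object; "newtons" is the grip in N (left out, the last holds). Time passes only in rows, so rows that do not move let the fingers close. It gives the time, the measured TCP pose, the force and the opening at its end, in the units of the state.
- sensors.sense(): the state, without advancing time (a new reading comes with each control period).
- eyes.camera(name): name is "scene" or "top"; returns the picture (384x512x3 uint8, red, green, blue); there is no depth.
- eyes.camera_model(name): a dict with "fx", "fy", "cx", "cy" (pixels), "D" ([k1, k2, p1, p2, k3] as OpenCV has them; the pictures are not rectified), "pose" (4x4, takes a point from camera to world coordinates). Camera axes: x right, y down, z forward; pixel columns grow to the right and rows downward; lengths in mm; the calibration is good to about 2 mm. A picture is of the moment at which its call begins. camera_model takes no time and is no camera call.
- robot.finish_job(): hands the job in, once; it reports no verdict.
The state is a dict: "clock": time; "qpos": joint angles; "qd": joint speeds; "tau": joint torques, N m; "tcp_pos": TCP position; "eef_rot": TCP orientation; "force": force on the tool from outside, world axes, zero at the start; "wrist_torque": the same for the moment, N m; "finger_gap": finger opening in mm.
Only numpy, scipy, OpenCV 4.12 (cv2) and the standard library are available. Lean on these libraries where they do the work, as an engineer would, in place of code of your own. Each camera call takes 0.05 s, during which the arm holds its last target. There are 200 camera calls.

## Working session

There is one attempt and no reset: what is moved stays moved. The work goes in short steps, Python scripts to look and compute and a tool call to move; the robot and the scene stay as the last step left them, time stands still between calls to the robot, and variables do not carry over. Pictures are saved under pics/ and viewed, about 8 in all and at most 12, crops included, and the job is handed in when it is done.

Besides the shell and the picture viewer there is one more tool, called after "Emit:" as a command line: name --argument value ..., lists and objects as JSON in quotes. jog_arm: Moves the arm, as the interface text tells. Its arguments: {"type":"object","properties":{"targets":{"type":"array","items":{"type":"object","properties":{"dx":{"type":"number"},"dy":{"type":"number"},"dz":{"type":"number"},"twist":{"type":"number"}}}},"hand":{"type":"number"},"newtons":{"type":"number"}},"required":["targets"]}

```bash
mkdir -p pics; cat > h.py <<'E'
import numpy as np, cv2, json
from station import sensors, eyes, robot
def snap(n,f):
    im=eyes.camera(n)[:,:,::-1].copy(); cv2.imwrite(f'pics/{f}_raw.png',im); return im
def ray(n,px,z):
    m=eyes.camera_model(n); K=np.array([[m['fx'],0,m['cx']],[0,m['fy'],m['cy']],[0,0,1.]])
    p=np.array(px,float).reshape(-1,1,2); u=cv2.undistortPoints(p,K,np.array(m['D'],float))[:,0]
    T=np.array(m['pose'],float); d=np.c_[u,np.ones(len(u))]@T[:3,:3].T; o=T[:3,3]
    z=np.broadcast_to(z,len(u)); return o+d*((z-o[2])/d[:,2])[:,None]
def proj(n,P):
    m=eyes.camera_model(n); K=np.array([[m['fx'],0,m['cx']],[0,m['fy'],m['cy']],[0,0,1.]])
    T=np.linalg.inv(np.array(m['pose'],float)); 
    return cv2.projectPoints(np.array(P,float).reshape(-1,1,3),cv2.Rodrigues(T[:3,:3])[0],T[:3,3],K,np.array(m['D'],float))[0][:,0]
E
python3 - <<'E'
from h import *
for n in('top','scene'):
    im=snap(n,n+'0'); cv2.imwrite(f'pics/{n}0.png',cv2.resize(im,(800,600),interpolation=cv2.INTER_CUBIC))
    m=eyes.camera_model(n); print(n,np.round(m['pose'],2).tolist(),m['fx'])
print(sensors.sense())
E
```

```text
top [[-0.02, -0.98, 0.18, 291.14], [-1.0, 0.02, -0.0, 71.38], [-0.0, -0.18, -0.98, 1608.02], [0.0, 0.0, 0.0, 1.0]] 479.29254275668654
scene [[-0.1, -0.81, 0.57, -209.91], [-1.0, 0.08, -0.06, 150.51], [-0.0, -0.58, -0.82, 1119.33], [0.0, 0.0, 0.0, 1.0]] 481.1550500394936
{'clock': 0.1, 'qpos': array([ 1.15940916,  0.43512338,  0.02494981,  1.57402227, -0.01162967,
        1.13397107, -0.07513385]), 'qd': array([-1.56519097e-03, -3.37818925e-03, -4.44482213e-04, -2.76894005e-03,
        1.00431031e-03, -7.81959617e-05, -8.68761443e-04]), 'tau': array([ 2.49913865e-03, -6.71756458e+01,  1.02800332e+00, -3.16901743e+01,
        1.58107735e-02,  7.23723249e-03,  1.34076413e-05]), 'tcp_pos': array([ 189.78416546, -595.04141325,  249.61647122]), 'eef_rot': array([ 9.88111992e-01,  1.53734234e-01, -1.49657101e-04, -6.73193883e-04]), 'force': array([0.65759148, 0.42785713, 0.37788904]), 'wrist_torque': array([0.03400059, 0.03650134, 0.04633212]), 'finger_gap': 85.57952718234651}
```

View pics/top0.png

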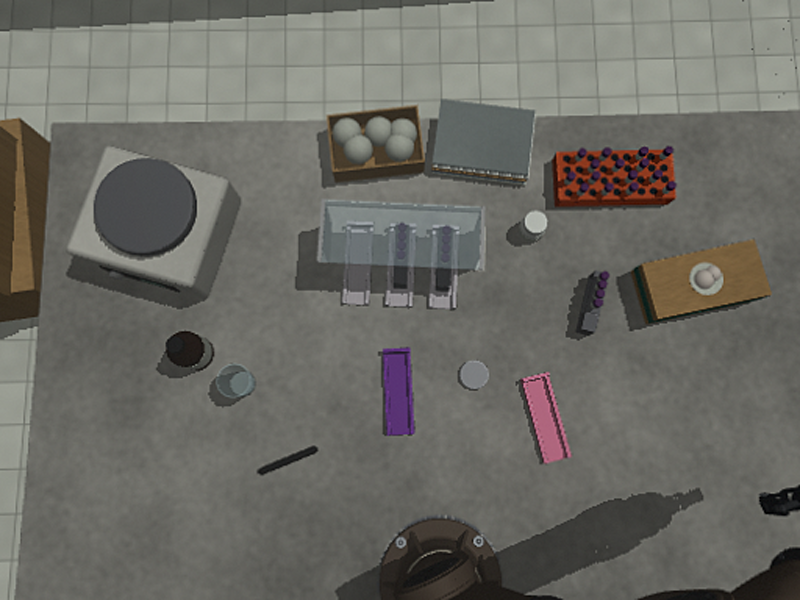

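View pics/scene0.png

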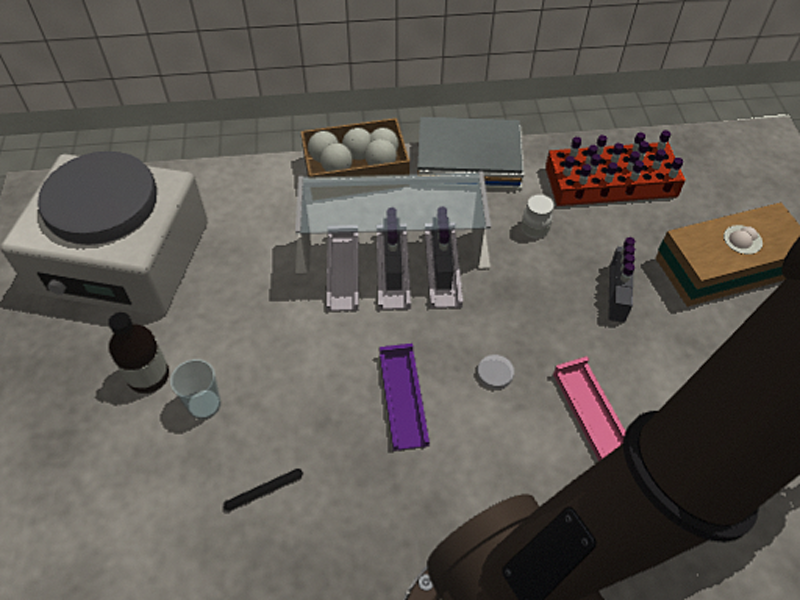

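The left lane is empty (top view, 800-px scale, about (357,263)). The rack is at about (594,303), with its grip block at the near end. Next I'll enlarge both.

```bash
python3 - <<'E'
import cv2,numpy as np
t=cv2.imread('pics/top0_raw.png')
a=t[165:225,360:400]; b=t[120:200,200:315]
a=cv2.resize(a,None,fx=8,fy=8,interpolation=cv2.INTER_CUBIC)[:480]; b=cv2.resize(b,None,fx=4,fy=4,interpolation=cv2.INTER_CUBIC)
c=np.zeros((480,790,3),np.uint8); c[:480,:320]=a; c[:320,325:785]=b
cv2.imwrite('pics/crop1.png',cv2.convertScaleAbs(c,alpha=1.5))
E
```

```text
(no output)
```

View pics/crop1.png

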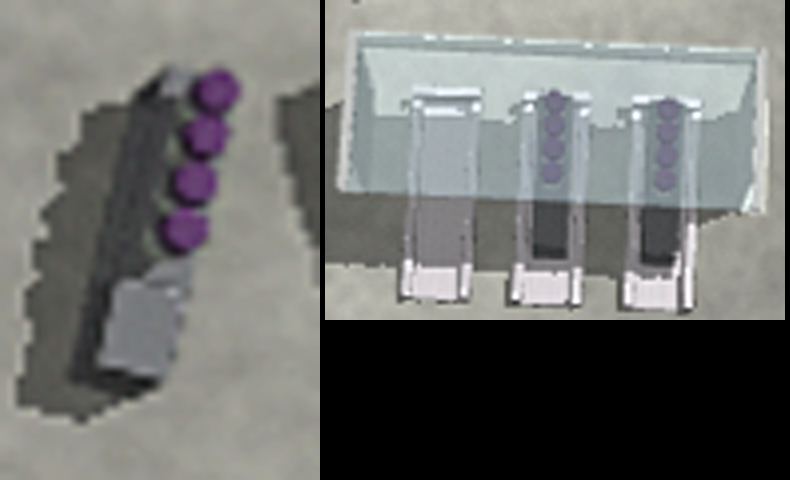

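```bash
cat > fit.py <<'E'
from h import *
from scipy.optimize import least_squares
A=lambda p:np.array(p,float)/8+[360-.5,165-.5]
B=lambda p:(np.array(p,float)-[325,0])/4+[200-.5,120-.5]
def tf(q,P): 
    c,s=np.cos(q[2]),np.sin(q[2]); P=np.array(P,float); return np.c_[q[0]+c*P[:,0]-s*P[:,1],q[1]+s*P[:,0]+c*P[:,1],P[:,2]]
def fit(P,px,q0):
    f=lambda q:(proj('top',tf(q,P))-px).ravel()
    r=least_squares(f,q0,x_scale=[10,10,.1],loss='soft_l1'); return r.x,f(r.x).reshape(-1,2)
rp=[[-25,15,55],[-25,-15,55],[-65,-15,55],[-65,15,55],[50,0,92],[31,0,92],[11,0,92],[-9,0,92]]
rpx=A([(113,278),(186,288),(163,375),(98,362),(215,90),(205,135),(195,183),(184,230)])
lp=[[-90,29,18],[-90,-29,18],[82,25,30],[82,-25,30]]
E
python3 - <<'E'
from fit import *
print(np.round(ray('top',rpx,[55]*4+[92]*4),0).tolist())
q,e=fit(rp,rpx,[500,-200,0]); print('rack',np.round(q,3),np.round(e,1).tolist())
# lanes: near outer corners
print(np.round(ray('top',B([(401,298),(469,300),(510,303),(581,305),(620,307),(692,310)]),18),0).tolist())
print(np.round(ray('top',B([(415,92),(480,92),(523,95),(590,97),(632,101),(703,101)]),30),0).tolist())
# guard front edge plate z155
print(np.round(ray('top',B([(340,190),(762,212)]),155),0).tolist())
t=lambda px:np.array(px)/1.5625-.5
print('bottle top,beaker rim,jar top,dish',np.round(ray('top',t([(186,348),(237,380),(535,222),(474,374)]),[170,60,70,14]),0).tolist())
E
```

```text
[[538.0, -315.0, 55.0], [533.0, -344.0, 55.0], [498.0, -332.0, 55.0], [503.0, -306.0, 55.0], [608.0, -351.0, 92.0], [590.0, -346.0, 92.0], [570.0, -340.0, 92.0], [551.0, -335.0, 92.0]]
rack [ 5.60413e+02 -3.36972e+02 -2.84000e-01] [[0.2, -0.8], [0.2, 0.3], [0.3, 1.2], [-0.6, 0.4], [0.0, -0.1], [-0.0, -0.2], [-0.1, -0.3], [-0.1, -0.2]]
[[571.0, 196.0, 18.0], [568.0, 139.0, 18.0], [565.0, 104.0, 18.0], [562.0, 44.0, 18.0], [560.0, 12.0, 18.0], [556.0, -49.0, 18.0]]
[[746.0, 182.0, 30.0], [745.0, 127.0, 30.0], [742.0, 91.0, 30.0], [739.0, 33.0, 30.0], [735.0, -2.0, 30.0], [734.0, -63.0, 30.0]]
[[633.0, 232.0, 155.0], [609.0, -95.0, 155.0]]
bottle top,beaker rim,jar top,dish [[463.0, 483.0, 170.0], [408.0, 409.0, 60.0], [731.0, -218.0, 70.0], [416.0, -83.0, 14.0]]
```

```bash
cat > ov.py <<'E'
from fit import *
def box(q,x0,x1,y0,y1,z0,z1): return tf(q,[[x,y,z] for z in(z0,z1) for x,y in((x0,y0),(x1,y0),(x1,y1),(x0,y1))])
def draw(im,n,P,s,off,col):
    p=[tuple(int(v) for v in ((u-off+.5)*s)) for u in proj(n,P)]
    for i in range(4):
        for a,b in((i,(i+1)%4),(i+4,(i+1)%4+4),(i,i+4)): cv2.line(im,p[a],p[b],col,1)
def crop(im,off,w,h,s): return cv2.convertScaleAbs(cv2.resize(im[off[1]:off[1]+h,off[0]:off[0]+w],None,fx=s,fy=s,interpolation=cv2.INTER_CUBIC),alpha=1.5)
def lane(c,n,q,s,off):
    draw(c,n,box(q,-90,90,21,29,0,18),s,off,(0,255,0)); draw(c,n,box(q,-90,90,-29,-21,0,18),s,off,(0,255,0)); draw(c,n,box(q,82,90,-21,21,5,30),s,off,(0,0,255))
def rack(c,n,q,s,off,z=0):
    draw(c,n,box(q,-65,-25,-15,15,z,z+55),s,off,(0,255,255))
    draw(c,n,box(q,41,59,-9,9,z+80,z+92),s,off,(255,255,0))
E
python3 - <<'E'
from ov import *
R=[560.4,-337,-.284]; L=[659.3,161.6,-.066]
out=np.zeros((600,800,3),np.uint8)
for k,(n,ro,lo) in enumerate((('top',(360,165),(205,120)),('scene',(375,140),(190,105)))):
    im=cv2.imread(f'pics/{n}0_raw.png')
    c=crop(im,ro,60,60,5); rack(c,n,R,5,np.array(ro),0); out[k*300:k*300+300,:300]=c
    c=crop(im,lo,98,60,5)
    lane(c,n,L,5,np.array(lo))
    draw(c,n,box([L[0]-94*np.sin(.066),L[1]-94*np.cos(.066),L[2]],-34,96,-165,165,150,155),5,np.array(lo),(255,0,255))
    out[k*300:k*300+300,305:795]=c
cv2.imwrite('pics/ov1.png',out)
E
```

```text
(no output)
```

View pics/ov1.png

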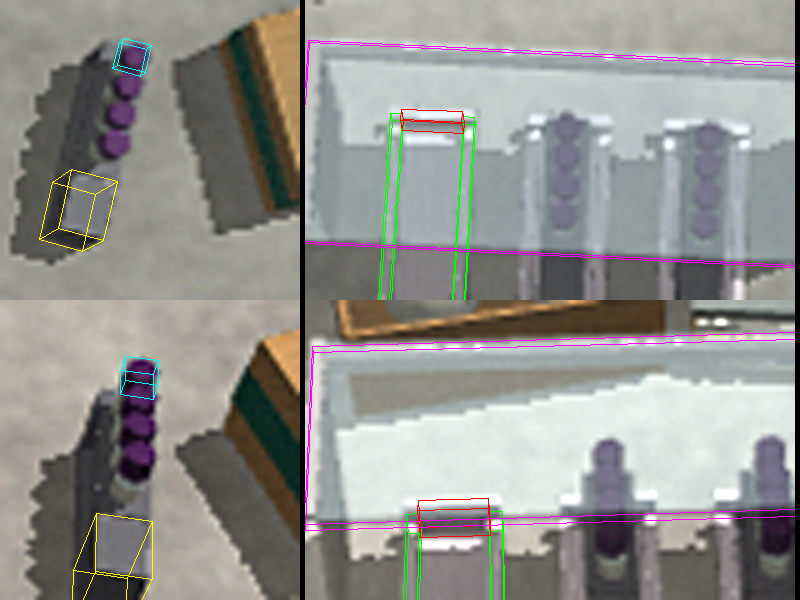

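Emit:
jog_arm --targets '[{"twist":0.148},{"twist":0.148},{"twist":0.148},{"twist":0.148},{"dx":24,"dy":-35},{"dx":24,"dy":-35},{"dx":24,"dy":-35},{"dx":24,"dy":-35},{"dx":24,"dy":-35},{"dx":24,"dy":-35},{"dx":24,"dy":-35},{"dx":24,"dy":-35},{"dx":24,"dy":-35},{"dx":22,"dy":-35},{}]' --hand 85

```text
schema error: expected keys dx, dy, dz, twist
```

```bash
cat > to.py <<'E'
import sys
from h import *
from scipy.spatial.transform import Rotation as Ro
def to(x,y,z,yaw):
    s=sensors.sense(); R=Ro.from_quat(s['eef_rot']).as_matrix(); p=np.array(s['tcp_pos'])
    cy=np.arctan2(R[1,0],R[0,0]); tw=-((yaw-cy+np.pi)%(2*np.pi)-np.pi)
    c,sn=np.cos(yaw),np.sin(yaw); Rt=np.array([[c,sn,0],[sn,-c,0],[0,0,-1.]])
    d=np.array([x,y,z])-p
    print('t',s['clock'],'p',p.round(1),'yaw',round(cy,4),'tilt',R[:,2].round(3),'F',np.round(s['force'],1),'gap',round(s['finger_gap'],1),'q',np.round(s['qpos'],2))
    print('now-axes',(R.T@d).round(1),'twist',round(tw,3),'| after twist',(Rt.T@d).round(1))
if __name__=='__main__': to(*map(float,sys.argv[1:5]))
E
python3 to.py 517.5 -324.5 45 -0.284; python3 -c "
from h import *; print(robot.tip_extent)"
```

```text
t 0.1 p [ 189.8 -595.   249.6] yaw 0.3087 tilt [-0.001  0.001 -1.   ] F [0.7 0.4 0.4] gap 85.6 q [ 1.16  0.44  0.02  1.57 -0.01  1.13 -0.08]
now-axes [ 394.4 -157.9  204.8] twist 0.593 | after twist [ 238.8 -351.5  204.6]
19.0
```

All four keys are needed in every row.

Emit:
jog_arm --targets '[{"dx":0,"dy":0,"dz":0,"twist":0.148},{"dx":0,"dy":0,"dz":0,"twist":0.148},{"dx":0,"dy":0,"dz":0,"twist":0.148},{"dx":0,"dy":0,"dz":0,"twist":0.148},{"dx":24,"dy":-35,"dz":0,"twist":0},{"dx":24,"dy":-35,"dz":0,"twist":0},{"dx":24,"dy":-35,"dz":0,"twist":0},{"dx":24,"dy":-35,"dz":0,"twist":0},{"dx":24,"dy":-35,"dz":0,"twist":0},{"dx":24,"dy":-35,"dz":0,"twist":0},{"dx":24,"dy":-35,"dz":0,"twist":0},{"dx":24,"dy":-35,"dz":0,"twist":0},{"dx":24,"dy":-35,"dz":0,"twist":0},{"dx":22,"dy":-35,"dz":0,"twist":0},{"dx":0,"dy":0,"dz":0,"twist":0}]' --hand 85

```text
clock: 1.6
tcp_pos: [529.5, -319.2, 242.2]
eef_rot: [0.988, -0.152, -0.005, -0.004]
force: [0.5, 0.9, 0.1]
finger_gap: 84.8
```

```bash
python3 to.py 517.5 -324.5 45 -0.284
```

```text
t 1.6 p [ 529.5 -319.2  242.2] yaw -0.3058 tilt [-0.009  0.01  -1.   ] F [0.5 0.9 0.1] gap 84.8 q [ 0.43  0.44  0.04  1.59 -0.03  1.13 -1.4 ]
now-axes [ -7.6  10.1 197.2] twist -0.022 | after twist [-10.    8.5 197.2]
```

Emit:
jog_arm --targets '[{"dx":-5,"dy":4,"dz":20,"twist":-0.011},{"dx":-5,"dy":4,"dz":25,"twist":-0.011},{"dx":0,"dy":0,"dz":25,"twist":0},{"dx":0,"dy":0,"dz":25,"twist":0},{"dx":0,"dy":0,"dz":20,"twist":0},{"dx":0,"dy":0,"dz":0,"twist":0},{"dx":0,"dy":0,"dz":0,"twist":0}]'

```text
clock: 2.3
tcp_pos: [515.6, -321.7, 122.2]
eef_rot: [0.99, -0.139, -0.006, -0.005]
force: [0.1, -0.5, -0.5]
finger_gap: 84.8
```

```bash
python3 to.py 517.5 -324.5 45 -0.284; python3 - <<'E'
from ov import *
R=[560.4,-337,-.284];out=np.zeros((480,800,3),np.uint8)
for k,(n,ro) in enumerate((('top',(350,155)),('scene',(370,130)))):
    im=snap(n,n+'1'); c=crop(im,ro,66,80,6); rack(c,n,R,6,np.array(ro)); out[:,k*400:k*400+396]=c
cv2.imwrite('pics/ov2.png',out)
E
```

```text
t 2.3 p [ 515.6 -321.7  122.2] yaw -0.2788 tilt [-0.011  0.011 -1.   ] F [ 0.1 -0.5 -0.5] gap 84.8 q [ 0.45  0.54  0.03  1.75 -0.02  0.87 -1.36]
now-axes [ 3.7  2.7 77.2] twist 0.005 | after twist [ 2.6  2.2 77.2]
```

View pics/ov2.png

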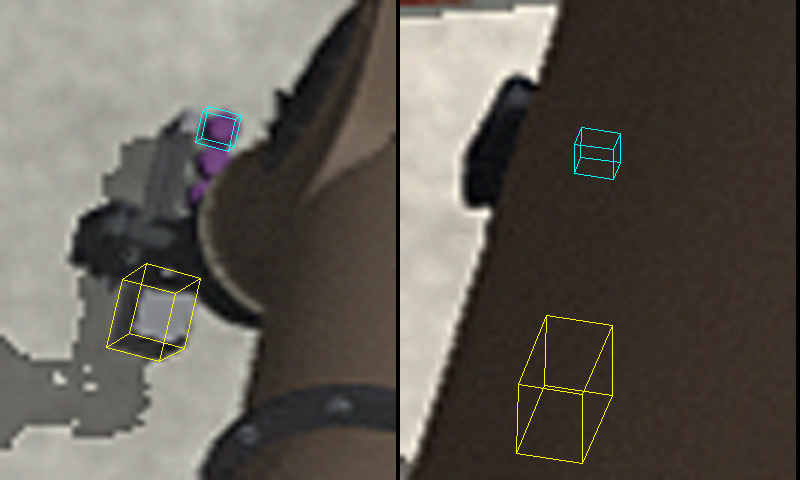

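Emit:
jog_arm --targets '[{"dx":3,"dy":2,"dz":20,"twist":0.005},{"dx":0,"dy":0,"dz":20,"twist":0},{"dx":0,"dy":0,"dz":15,"twist":0},{"dx":0,"dy":0,"dz":12,"twist":0},{"dx":0,"dy":0,"dz":8,"twist":0},{"dx":0,"dy":0,"dz":0,"twist":0},{"dx":0,"dy":0,"dz":0,"twist":0}]'

```text
clock: 3.1
tcp_pos: [523.0, -327.1, 53.4]
eef_rot: [0.99, -0.142, 0.001, -0.002]
force: [-0.8, -0.4, 0.4]
finger_gap: 84.8
```

```bash
python3 to.py 517.5 -324.5 45 -0.284
```

```text
t 3.1 p [ 523.  -327.1   53.4] yaw -0.2841 tilt [ 0.002  0.004 -1.   ] F [-0.8 -0.4  0.4] gap 84.8 q [ 0.46  0.64  0.02  1.78 -0.03  0.72 -1.36]
now-axes [-6.1 -0.9  8.4] twist -0.0 | after twist [-6.  -0.9  8.4]
```

Emit:
jog_arm --targets '[{"dx":-5,"dy":-1,"dz":4,"twist":0},{"dx":0,"dy":0,"dz":3,"twist":0},{"dx":0,"dy":0,"dz":0,"twist":0},{"dx":0,"dy":0,"dz":0,"twist":0}]'

```text
clock: 3.5
tcp_pos: [519.0, -324.9, 47.7]
eef_rot: [0.99, -0.142, 0.002, -0.002]
force: [-0.6, 0.3, 0.4]
finger_gap: 84.8
```

Emit:
jog_arm --targets '[{"dx":0,"dy":0,"dz":0,"twist":0},{"dx":0,"dy":0,"dz":0,"twist":0},{"dx":0,"dy":0,"dz":0,"twist":0},{"dx":0,"dy":0,"dz":0,"twist":0},{"dx":0,"dy":0,"dz":0,"twist":0},{"dx":0,"dy":0,"dz":0,"twist":0},{"dx":0,"dy":0,"dz":0,"twist":0},{"dx":0,"dy":0,"dz":0,"twist":0},{"dx":0,"dy":0,"dz":0,"twist":0},{"dx":0,"dy":0,"dz":0,"twist":0}]' --hand 15 --newtons 60

```text
clock: 4.5
tcp_pos: [519.4, -325.1, 48.3]
eef_rot: [0.99, -0.142, 0.002, -0.002]
force: [-0.3, -0.1, 0.4]
finger_gap: 29.0
```

```bash
python3 to.py 440 -200 140 -0.066
```

```text
t 4.5 p [ 519.4 -325.1   48.3] yaw -0.2841 tilt [ 0.005  0.002 -1.   ] F [-0.3 -0.1  0.4] gap 29.0 q [ 0.46  0.64  0.02  1.8  -0.03  0.7  -1.36]
now-axes [-110.9  -98.2  -91.8] twist -0.218 | after twist [ -87.5 -119.6  -91.7]
```

Emit:
jog_arm --targets '[{"dx":0,"dy":0,"dz":-8,"twist":0},{"dx":0,"dy":0,"dz":-12,"twist":0},{"dx":0,"dy":0,"dz":-15,"twist":0},{"dx":0,"dy":0,"dz":-15,"twist":0},{"dx":0,"dy":0,"dz":-15,"twist":0},{"dx":0,"dy":0,"dz":-15,"twist":0},{"dx":0,"dy":0,"dz":-10,"twist":0},{"dx":0,"dy":0,"dz":0,"twist":0},{"dx":0,"dy":0,"dz":0,"twist":0}]'

```text
clock: 5.4
tcp_pos: [518.1, -325.1, 146.4]
eef_rot: [0.99, -0.142, 0.002, -0.002]
force: [0.2, 0.1, -1.7]
finger_gap: 28.8
```

```bash
python3 to.py 430 0 140 -0.066
```

```text
t 5.4 p [ 518.1 -325.1  146.4] yaw -0.2843 tilt [ 0.005  0.002 -1.   ] F [ 0.2  0.1 -1.7] gap 28.8 q [ 0.45  0.51  0.03  1.73 -0.02  0.9  -1.36]
now-axes [-175.8 -287.3    6.8] twist -0.218 | after twist [-109.3 -318.5    6.4]
```

Emit:
jog_arm --targets '[{"dx":-10,"dy":0,"dz":0,"twist":-0.05},{"dx":-15,"dy":0,"dz":0,"twist":-0.06},{"dx":-15,"dy":0,"dz":0,"twist":-0.06},{"dx":-15,"dy":-10,"dz":0,"twist":-0.05},{"dx":-15,"dy":-15,"dz":0,"twist":0},{"dx":-15,"dy":-20,"dz":0,"twist":0},{"dx":-12,"dy":-25,"dz":0,"twist":0},{"dx":-8,"dy":-25,"dz":0,"twist":0},{"dx":-4,"dy":-25,"dz":0,"twist":0},{"dx":0,"dy":-25,"dz":0,"twist":0},{"dx":0,"dy":-25,"dz":0,"twist":0},{"dx":0,"dy":-25,"dz":0,"twist":0},{"dx":0,"dy":-25,"dz":0,"twist":0},{"dx":0,"dy":-25,"dz":0,"twist":0},{"dx":0,"dy":-25,"dz":0,"twist":0},{"dx":0,"dy":-20,"dz":0,"twist":0},{"dx":0,"dy":-15,"dz":0,"twist":0},{"dx":0,"dy":-8,"dz":0,"twist":0},{"dx":0,"dy":0,"dz":0,"twist":0}]'

```text
clock: 7.3
tcp_pos: [416.0, 14.3, 136.6]
eef_rot: [1.0, -0.028, -0.007, -0.003]
force: [0.2, -0.2, -2.0]
finger_gap: 29.3
```

```bash
python3 to.py 430 177 140 -0.066
```

```text
t 7.3 p [416.   14.3 136.6] yaw -0.0566 tilt [-0.013  0.007 -1.   ] F [ 0.2 -0.2 -2. ] gap 29.3 q [-0.02  0.27 -0.17  2.17  0.05  0.72 -1.84]
now-axes [   4.7 -163.3   -2.5] twist 0.009 | after twist [   3.2 -163.3   -3.4]
```

Emit:
jog_arm --targets '[{"dx":0,"dy":-10,"dz":0,"twist":0},{"dx":0,"dy":-18,"dz":0,"twist":0},{"dx":0,"dy":-22,"dz":0,"twist":0.005},{"dx":1,"dy":-22,"dz":0,"twist":0},{"dx":1,"dy":-22,"dz":0,"twist":0},{"dx":1,"dy":-22,"dz":0,"twist":0},{"dx":0,"dy":-20,"dz":0,"twist":0},{"dx":0,"dy":-14,"dz":0,"twist":0},{"dx":0,"dy":-8,"dz":0,"twist":0},{"dx":0,"dy":-3,"dz":0,"twist":0},{"dx":0,"dy":0,"dz":0,"twist":0},{"dx":0,"dy":0,"dz":0,"twist":0}]'

```text
clock: 8.5
tcp_pos: [430.3, 175.0, 135.6]
eef_rot: [0.999, -0.039, -0.008, -0.002]
force: [-0.1, -0.5, -1.8]
finger_gap: 28.8
```

```bash
python3 to.py 435 176.4 80 -0.066;  python3 - <<'E'
from ov import *
from to import *
s=sensors.sense(); p=s['tcp_pos']; yaw=2*np.arctan2(s['eef_rot'][1],s['eef_rot'][0])
R=[p[0]+43*np.cos(yaw),p[1]+43*np.sin(yaw),yaw]; z=p[2]-48.3; L=[659.3,161.6,-.066]
out=np.zeros((600,800,3),np.uint8)
for k,(n,ro) in enumerate((('top',(195,130)),('scene',(185,120)))):
    im=snap(n,n+'2'); c=crop(im,ro,79,120,5); rack(c,n,R,5,np.array(ro),z); lane(c,n,L,5,np.array(ro)); out[:,k*400:k*400+395]=c
cv2.imwrite('pics/ov3.png',out); print(R,z)
E
```

```text
t 8.5 p [430.3 175.  135.6] yaw -0.0772 tilt [-0.016  0.004 -1.   ] F [-0.1 -0.5 -1.8] gap 28.8 q [-0.32  0.34 -0.21  2.07  0.09  0.76 -2.23]
now-axes [ 5.5 -1.6 55.5] twist -0.011 | after twist [ 4.6 -1.7 55.6]
[np.float64(473.1833068733564), np.float64(171.66002388172066), np.float64(-0.07722754580385544)] 87.28481114854945
```

View pics/ov3.png

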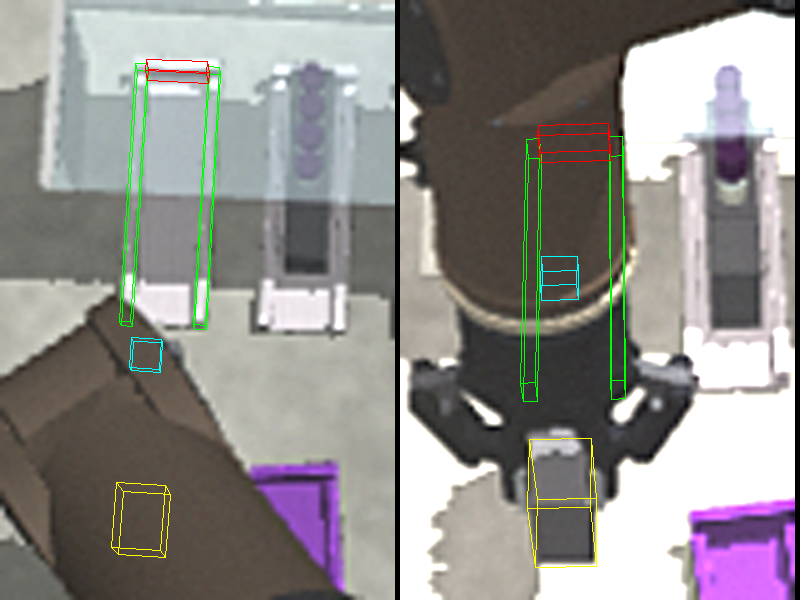

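Emit:
jog_arm --targets '[{"dx":1,"dy":-1,"dz":10,"twist":-0.005},{"dx":1,"dy":-1,"dz":12,"twist":-0.006},{"dx":1,"dy":0,"dz":12,"twist":0},{"dx":1,"dy":0,"dz":12,"twist":0},{"dx":0,"dy":0,"dz":8,"twist":0},{"dx":0,"dy":0,"dz":0,"twist":0},{"dx":0,"dy":0,"dz":0,"twist":0}]'

```text
clock: 9.3
tcp_pos: [433.3, 174.8, 75.5]
eef_rot: [0.999, -0.034, -0.009, -0.001]
force: [-0.1, -0.1, -1.6]
finger_gap: 28.8
```

```bash
python3 to.py 500 171.5 78 -0.063
```

```text
t 9.3 p [433.3 174.8  75.5] yaw -0.0672 tilt [-0.018  0.003 -1.   ] F [-0.1 -0.1 -1.6] gap 28.8 q [-0.34  0.44 -0.19  2.11  0.12  0.61 -2.26]
now-axes [66.7 -1.2 -3.7] twist -0.004 | after twist [66.8 -0.9 -2.5]
```

Emit:
jog_arm --targets '[{"dx":5,"dy":0,"dz":-2,"twist":-0.004},{"dx":10,"dy":0,"dz":-1,"twist":0},{"dx":12,"dy":-1,"dz":0,"twist":0},{"dx":12,"dy":0,"dz":0,"twist":0},{"dx":12,"dy":0,"dz":-1,"twist":0},{"dx":10,"dy":0,"dz":0,"twist":0},{"dx":5,"dy":0,"dz":0,"twist":0},{"dx":0,"dy":0,"dz":0,"twist":0},{"dx":0,"dy":0,"dz":0,"twist":0}]'

```text
clock: 10.2
tcp_pos: [508.5, 171.2, 80.3]
eef_rot: [0.999, -0.032, -0.007, -0.002]
force: [-0.5, 0.4, -1.9]
finger_gap: 28.8
```

```bash
python3 to.py 571 166.7 77 -0.063
```

```text
t 10.2 p [508.5 171.2  80.3] yaw -0.0645 tilt [-0.013  0.004 -1.   ] F [-0.5  0.4 -1.9] gap 28.8 q [-0.28  0.51 -0.18  1.95  0.12  0.7  -2.18]
now-axes [62.7  0.5  2.4] twist -0.002 | after twist [62.7  0.6  3.3]
```

Emit:
jog_arm --targets '[{"dx":5,"dy":0,"dz":0,"twist":0},{"dx":10,"dy":0,"dz":0,"twist":0},{"dx":12,"dy":0,"dz":0,"twist":0},{"dx":12,"dy":0,"dz":1,"twist":0},{"dx":9,"dy":0,"dz":1,"twist":0},{"dx":5,"dy":0,"dz":1,"twist":0},{"dx":0,"dy":0,"dz":0,"twist":0},{"dx":0,"dy":0,"dz":0,"twist":0}]'

```text
clock: 11.0
tcp_pos: [565.6, 167.4, 75.7]
eef_rot: [0.999, -0.032, -0.007, -0.002]
force: [-0.2, 0.5, -1.2]
finger_gap: 28.8
```

```bash
python3 to.py 569 166.8 58 -0.063; python3 - <<'E'
from ov import *
s=sensors.sense(); p=s['tcp_pos']; yaw=2*np.arctan2(s['eef_rot'][1],s['eef_rot'][0])
R=[p[0]+43*np.cos(yaw),p[1]+43*np.sin(yaw),yaw]; z=p[2]-48.3; L=[659.3,161.6,-.066]
out=np.zeros((600,800,3),np.uint8)
for k,(n,ro) in enumerate((('top',(195,110)),('scene',(185,80)))):
    im=snap(n,n+'3'); c=crop(im,ro,79,120,5); rack(c,n,R,5,np.array(ro),z); lane(c,n,L,5,np.array(ro)); out[:,k*400:k*400+395]=c
cv2.imwrite('pics/ov4.png',out)
E
```

```text
t 11.0 p [565.6 167.4  75.7] yaw -0.0641 tilt [-0.014  0.004 -1.   ] F [-0.2  0.5 -1.2] gap 28.8 q [-0.25  0.59 -0.17  1.82  0.13  0.76 -2.12]
now-axes [ 3.7  0.5 17.6] twist -0.001 | after twist [ 3.4  0.4 17.7]
```

View pics/ov4.png

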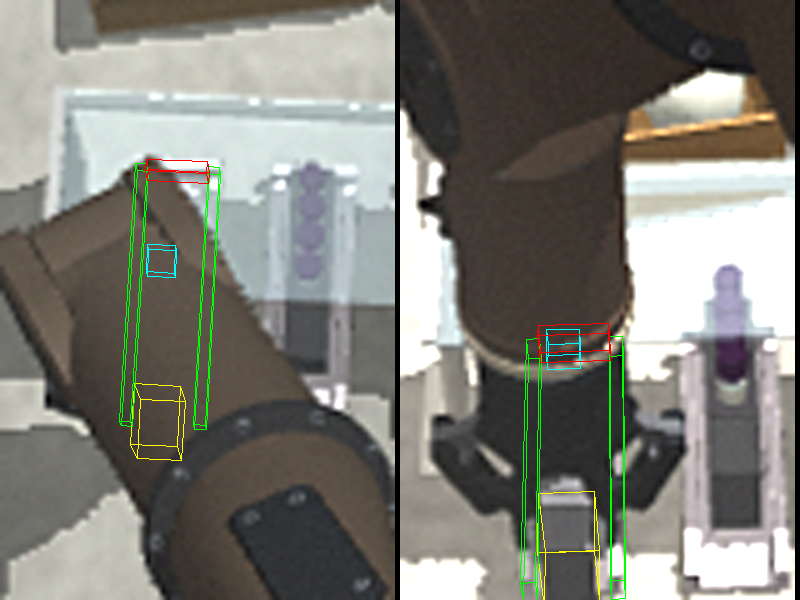

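Emit:
jog_arm --targets '[{"dx":2,"dy":0,"dz":5,"twist":0},{"dx":0,"dy":0,"dz":6,"twist":0},{"dx":0,"dy":0,"dz":5,"twist":0},{"dx":0,"dy":0,"dz":2,"twist":0},{"dx":0,"dy":0,"dz":0,"twist":0}]'

```text
clock: 11.6
tcp_pos: [565.9, 167.7, 56.0]
eef_rot: [0.999, -0.031, -0.008, -0.002]
force: [-0.4, 0.5, -2.2]
finger_gap: 28.8
```

Emit:
jog_arm --targets '[{"dx":0,"dy":0,"dz":2,"twist":0},{"dx":0,"dy":0,"dz":0,"twist":0},{"dx":0,"dy":0,"dz":0,"twist":0}]'

```text
clock: 11.9
tcp_pos: [565.9, 167.8, 54.4]
eef_rot: [0.999, -0.031, -0.007, -0.002]
force: [-0.5, -1.0, -0.8]
finger_gap: 29.4
```

```bash
python3 to.py 569 166.8 53 -0.063
```

```text
t 11.9 p [565.9 167.8  54.4] yaw -0.0629 tilt [-0.015  0.004 -1.   ] F [-0.5 -1.  -0.8] gap 29.4 q [-0.26  0.62 -0.17  1.83  0.13  0.72 -2.13]
now-axes [3.2 0.8 1.4] twist 0.0 | after twist [3.1 0.8 1.4]
```

Emit:
jog_arm --targets '[{"dx":0,"dy":0,"dz":1.5,"twist":0},{"dx":0,"dy":0,"dz":0,"twist":0},{"dx":0,"dy":0,"dz":0,"twist":0}]'

```text
clock: 12.2
tcp_pos: [566.3, 168.0, 54.0]
eef_rot: [0.999, -0.031, -0.007, -0.002]
force: [-1.7, -0.4, 1.8]
finger_gap: 29.0
```

Emit:
jog_arm --targets '[{"dx":0,"dy":0,"dz":0,"twist":0},{"dx":0,"dy":0,"dz":0,"twist":0},{"dx":0,"dy":0,"dz":0,"twist":0},{"dx":0,"dy":0,"dz":0,"twist":0},{"dx":0,"dy":0,"dz":0,"twist":0},{"dx":0,"dy":0,"dz":0,"twist":0}]' --hand 60

```text
clock: 12.8
tcp_pos: [567.0, 168.3, 53.8]
eef_rot: [0.999, -0.031, -0.006, -0.002]
force: [0.1, 0.1, 0.0]
finger_gap: 59.9
```

Emit:
jog_arm --targets '[{"dx":0,"dy":0,"dz":-8,"twist":0},{"dx":0,"dy":0,"dz":-12,"twist":0},{"dx":-3,"dy":0,"dz":-15,"twist":0},{"dx":-5,"dy":0,"dz":-15,"twist":0},{"dx":-10,"dy":0,"dz":-10,"twist":0},{"dx":-20,"dy":0,"dz":0,"twist":0},{"dx":-25,"dy":0,"dz":0,"twist":0},{"dx":-25,"dy":0,"dz":0,"twist":0},{"dx":-15,"dy":0,"dz":0,"twist":0},{"dx":0,"dy":0,"dz":0,"twist":0},{"dx":0,"dy":0,"dz":0,"twist":0}]'

```text
clock: 13.9
tcp_pos: [459.0, 175.5, 127.2]
eef_rot: [1.0, -0.031, -0.002, -0.004]
force: [0.1, -0.8, -0.5]
finger_gap: 60.1
```

```bash
python3 to.py 450 175 110 1.508
```

```text
t 13.9 p [459.  175.5 127.2] yaw -0.0618 tilt [-0.004  0.007 -1.   ] F [ 0.1 -0.8 -0.5] gap 60.1 q [-0.3   0.38 -0.21  2.02  0.1   0.75 -2.21]
now-axes [-8.9  1.2 17.2] twist -1.57 | after twist [-1.1 -8.9 17.2]
```

Emit:
jog_arm --targets '[{"dx":0,"dy":0,"dz":0,"twist":-0.1},{"dx":0,"dy":0,"dz":0,"twist":-0.14},{"dx":0,"dy":0,"dz":0,"twist":-0.14},{"dx":0,"dy":0,"dz":0,"twist":-0.14},{"dx":0,"dy":0,"dz":0,"twist":-0.14},{"dx":0,"dy":0,"dz":0,"twist":-0.14},{"dx":0,"dy":0,"dz":0,"twist":-0.14},{"dx":0,"dy":0,"dz":0,"twist":-0.14},{"dx":0,"dy":0,"dz":0,"twist":-0.14},{"dx":0,"dy":0,"dz":0,"twist":-0.14},{"dx":0,"dy":0,"dz":0,"twist":-0.12},{"dx":0,"dy":0,"dz":0,"twist":-0.08},{"dx":0,"dy":0,"dz":0,"twist":0},{"dx":0,"dy":0,"dz":0,"twist":0}]' --hand 85

```text
clock: 15.3
tcp_pos: [472.2, 173.9, 131.5]
eef_rot: [0.715, 0.699, 0.006, -0.002]
force: [0.3, -0.4, -1.0]
finger_gap: 85.1
```

```bash
python3 to.py 460 174.6 42 1.508;  python3 - <<'E'
from ov import *
L=[659.3,161.6,-.066]
out=np.zeros((600,800,3),np.uint8)
for k,(n,ro) in enumerate((('top',(195,110)),('scene',(185,110)))):
    im=snap(n,n+'4'); c=crop(im,ro,79,120,5); out[:,k*400:k*400+395]=c
cv2.imwrite('pics/ov5.png',out)
E
```

```text
t 15.3 p [472.2 173.9 131.5] yaw 1.5487 tilt [ 0.006  0.011 -1.   ] F [ 0.3 -0.4 -1. ] gap 85.1 q [ 0.01  0.45 -0.61  1.98  0.34  0.81 -0.81]
now-axes [ -0.6 -12.8  89.4] twist 0.041 | after twist [ -0.1 -12.2  89.5]
```

View pics/ov5.png

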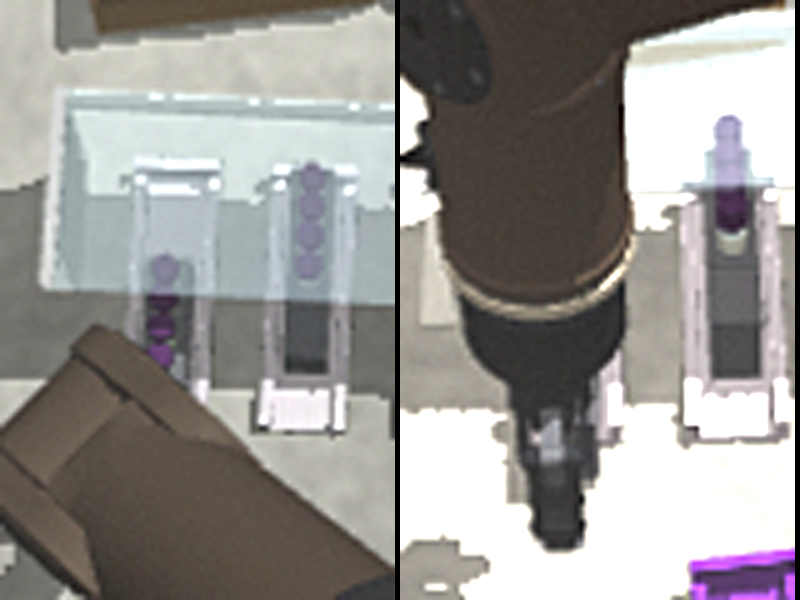

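Emit:
jog_arm --targets '[{"dx":0,"dy":-8,"dz":0,"twist":0.02},{"dx":0,"dy":-12,"dz":5,"twist":0.02},{"dx":0,"dy":-6,"dz":10,"twist":0},{"dx":0,"dy":0,"dz":18,"twist":0},{"dx":0,"dy":0,"dz":20,"twist":0},{"dx":0,"dy":0,"dz":20,"twist":0},{"dx":0,"dy":0,"dz":12,"twist":0},{"dx":0,"dy":0,"dz":4,"twist":0},{"dx":0,"dy":0,"dz":0,"twist":0},{"dx":0,"dy":0,"dz":0,"twist":0}]'

```text
clock: 16.4
tcp_pos: [443.2, 177.1, 38.7]
eef_rot: [0.731, 0.682, 0.006, -0.001]
force: [0.4, -0.2, -0.5]
finger_gap: 84.8
```

```bash
python3 to.py 484 173 42 1.508
```

```text
t 16.4 p [443.2 177.1  38.7] yaw 1.5015 tilt [ 0.008  0.011 -1.   ] F [ 0.4 -0.2 -0.5] gap 84.8 q [-0.11  0.55 -0.5   2.11  0.47  0.57 -1.02]
now-axes [-1.2 41.  -3. ] twist -0.007 | after twist [-1.5 41.  -3.3]
```

Emit:
jog_arm --targets '[{"dx":-1,"dy":8,"dz":-2,"twist":0},{"dx":0,"dy":10,"dz":-1,"twist":0},{"dx":0,"dy":10,"dz":0,"twist":0},{"dx":0,"dy":6,"dz":0,"twist":0},{"dx":0,"dy":5,"dz":0,"twist":0},{"dx":0,"dy":5,"dz":0,"twist":0},{"dx":0,"dy":5,"dz":0,"twist":0}]'

```text
clock: 17.1
tcp_pos: [497.8, 172.4, 44.8]
eef_rot: [0.732, 0.682, 0.008, -0.001]
force: [-2.5, 0.7, 2.7]
finger_gap: 85.1
```

```bash
python3 to.py 554.5 168.5 42 1.508
```

```text
t 17.1 p [497.8 172.4  44.8] yaw 1.5 tilt [ 0.011  0.012 -1.   ] F [-2.5  0.7  2.7] gap 85.1 q [-0.06  0.6  -0.51  2.    0.46  0.65 -0.93]
now-axes [ 0.1 56.8  3.4] twist -0.008 | after twist [-0.3 56.8  2.8]
```

Emit:
jog_arm --targets '[{"dx":0,"dy":5,"dz":0.5,"twist":0},{"dx":0,"dy":5,"dz":0.5,"twist":0},{"dx":0,"dy":5,"dz":0.5,"twist":0},{"dx":0,"dy":5,"dz":0.5,"twist":0},{"dx":0,"dy":5,"dz":0.5,"twist":0},{"dx":0,"dy":5,"dz":0.5,"twist":0},{"dx":0,"dy":5,"dz":0.5,"twist":0}]'

```text
clock: 17.8
tcp_pos: [534.4, 170.0, 41.0]
eef_rot: [0.731, 0.682, 0.007, -0.001]
force: [-2.4, 0.5, 1.6]
finger_gap: 85.1
```

```bash
python3 to.py 554.5 168.5 42 1.508;  python3 - <<'E'
from ov import *
out=np.zeros((600,800,3),np.uint8)
for k,(n,ro) in enumerate((('top',(195,110)),('scene',(185,80)))):
    im=snap(n,n+'5'); c=crop(im,ro,79,120,5); out[:,k*400:k*400+395]=c
cv2.imwrite('pics/ov6.png',out)
E
```

```text
t 17.8 p [534.4 170.   41. ] yaw 1.5012 tilt [ 0.009  0.012 -1.   ] F [-2.4  0.5  1.6] gap 85.1 q [-0.04  0.64 -0.5   1.91  0.46  0.69 -0.89]
now-axes [-0.1 20.1 -0.9] twist -0.007 | after twist [-0.2 20.1 -1. ]
```

View pics/ov6.png

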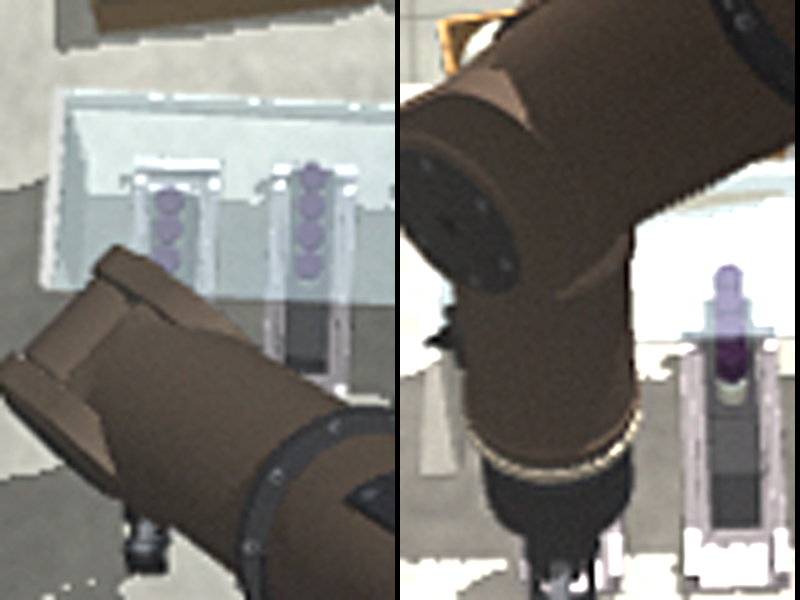

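Emit:
jog_arm --targets '[{"dx":0,"dy":4,"dz":0,"twist":0},{"dx":0,"dy":4,"dz":0,"twist":0},{"dx":0,"dy":3,"dz":0,"twist":0},{"dx":0,"dy":3,"dz":0,"twist":0}]'

```text
clock: 18.3
tcp_pos: [549.4, 168.6, 40.9]
eef_rot: [0.731, 0.682, 0.007, -0.001]
force: [-1.0, 0.8, -0.5]
finger_gap: 84.9
```

Emit:
jog_arm --targets '[{"dx":0,"dy":3,"dz":0,"twist":0}]'

```text
clock: 18.4
tcp_pos: [552.7, 168.4, 40.9]
eef_rot: [0.731, 0.682, 0.007, -0.001]
force: [-2.0, 0.1, 0.0]
finger_gap: 84.8
```

Emit:
jog_arm --targets '[{"dx":0,"dy":2,"dz":0,"twist":0}]'

```text
clock: 18.5
tcp_pos: [555.0, 168.1, 40.9]
eef_rot: [0.731, 0.682, 0.007, -0.001]
force: [-1.5, 0.1, -0.5]
finger_gap: 84.9
```

Emit:
jog_arm --targets '[{"dx":0,"dy":2,"dz":0,"twist":0}]'

```text
clock: 18.6
tcp_pos: [557.2, 168.0, 40.9]
eef_rot: [0.731, 0.682, 0.007, -0.001]
force: [-1.9, 0.0, 0.6]
finger_gap: 85.1
```

Emit:
jog_arm --targets '[{"dx":0,"dy":2,"dz":0,"twist":0}]'

```text
clock: 18.7
tcp_pos: [558.1, 167.9, 40.9]
eef_rot: [0.731, 0.682, 0.006, -0.002]
force: [-11.4, -0.5, 8.5]
finger_gap: 85.2
```

Emit:
jog_arm --targets '[{"dx":0,"dy":1,"dz":0,"twist":0}]'

```text
clock: 18.8
tcp_pos: [558.0, 167.9, 40.8]
eef_rot: [0.731, 0.682, 0.005, -0.002]
force: [-7.0, -0.1, 4.0]
finger_gap: 85.1
```

Force rose to 11 N about where the stop should be. I'll back off and check.

Emit:
jog_arm --targets '[{"dx":0,"dy":-4,"dz":0,"twist":0},{"dx":0,"dy":-10,"dz":0,"twist":0},{"dx":0,"dy":-15,"dz":0,"twist":0},{"dx":0,"dy":-20,"dz":0,"twist":0},{"dx":0,"dy":-20,"dz":0,"twist":0},{"dx":0,"dy":-15,"dz":-10,"twist":0},{"dx":0,"dy":-10,"dz":-25,"twist":0},{"dx":0,"dy":0,"dz":-30,"twist":0},{"dx":0,"dy":0,"dz":-30,"twist":0},{"dx":0,"dy":0,"dz":-30,"twist":0},{"dx":25,"dy":0,"dz":-25,"twist":0},{"dx":25,"dy":0,"dz":0,"twist":0},{"dx":25,"dy":0,"dz":0,"twist":0},{"dx":25,"dy":0,"dz":0,"twist":0},{"dx":25,"dy":0,"dz":0,"twist":0},{"dx":25,"dy":0,"dz":0,"twist":0},{"dx":0,"dy":0,"dz":0,"twist":0}]'

```text
clock: 20.5
tcp_pos: [463.6, 326.6, 198.5]
eef_rot: [0.732, 0.681, 0.009, 0.001]
force: [-0.6, 0.5, -0.1]
finger_gap: 85.0
```

```bash
python3 - <<'E'
from ov import *
L=[659.3,161.6,-.066]; R=[L[0]+17*np.cos(.066),L[1]-17*np.sin(.066),L[2]]
out=np.zeros((600,800,3),np.uint8)
for k,(n,ro) in enumerate((('top',(195,115)),('scene',(185,100)))):
    im=snap(n,n+'6'); c=crop(im,ro,79,60,10)[:300*2]; c=cv2.resize(c,(395,300)); out[:300,k*400:k*400+395]=c
    rack(c,n,R,5,np.array(ro),5); lane(c,n,L,5,np.array(ro)); out[300:,k*400:k*400+395]=c
cv2.imwrite('pics/ov7.png',out); print(sensors.sense()['tcp_pos'])
E
```

```text
[464.027533   323.126412   198.01494485]
```

View pics/ov7.png

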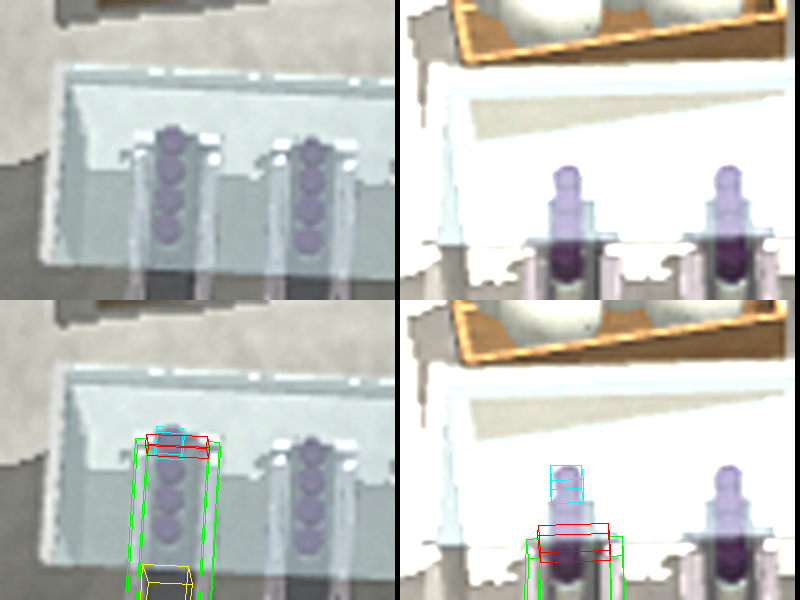

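```bash
python3 -c "
from h import *
s=sensors.sense(); print(s['clock'],s['force'].round(1),abs(s['qd']).max()); print(robot.finish_job())"
```

```text
20.6 [ 1.2 -0.7  0.5] 0.025623612687130197
the job is handed in; nothing more can be done
None
```

The rack is loaded in the empty left lane, grip block outward, and I handed the job in at 20.6 s of the 51 s allowed. I carried it over by its grip block, set it down in the lane mouth and released it. I then turned the gripper a quarter turn and pushed the rack home with the back of the open front finger, so the gripper's body stayed in front of the splash guard.

- **Home against the stop:** the pushing force was about 2 N while sliding and rose to 11 N at the stop. That happened about 4 mm farther in than I had calculated, which is within my uncertainty about where the finger touched. In the last pictures the tube caps match the home-position overlay in both cameras, and they line up with the rack in the next lane.
- **Alignment:** the lane model agreed with both cameras to about 2 mm. The rack appears centred and upright, but I did not measure its final tilt or offset numerically.
- **Other objects:** the neighbouring rack in view looks unmoved. The other loaded rack, bottle, jar, beaker and dish were outside the last crops, so I did not re-check them. No unexpected forces showed up during the moves.
- **Robot:** the arm was clear of everything at hand-in, with a force reading of about 1 N (noise).

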